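# Open the oak-gall canister

## Robot

A 7-joint arm with a two-finger parallel gripper is mounted at the origin on the work surface. World frame = base frame: x ahead of the robot, y to its left, z up, the work surface at z = 0. Lengths are in mm, angles in rad, forces in N, time in s.
With the tool pointing down it reaches from about 400 to 900 mm from the base axis. Payload 5.6 kg.
Tool frame: the origin (TCP) lies midway between the tips of the shut fingers; the grasp point (between the pads) lies 19 mm behind it; z points along the fingers, y is the line along which they close (so a half turn about z gives the same grasp; the last joint's range is limited). The gripper opens to 92 mm and grips with 3 to 60 N. Pads are 20 mm wide; open, the fingers measure 128 mm over their backs; the gripper's body (75 mm by 189 mm) begins 69 mm behind the grasp point.
Start: joints at [1.148, 0.468, -0.012, 1.603, 0.006, 1.071, -0.056], TCP at [240.938, -603.704, 214.592] pointing down, gripper open.
Joint ranges: [-2.53, 2.53], [-0.31, 2.02], [-1.57, 1.55], [0.28, 2.44], [-1.29, 4.43], [0.15, 1.84], [-2.92, 2.92]. Speed limits (rad/s): [2.57, 2.57, 3.14, 3.14, 3.14, 3.14, 3.14].

## Interface

Orientations are given as a rotation vector (axis times angle).
In Python, from cell import robot, grip, kin, viewer gives the robot as it stands. Calls block until the motion is done:
- robot.movep(position, orientation): joint-space move of the TCP to a pose.
- robot.servo_line(position, feed=150, rotation=None): straight line of the TCP; rotation=None keeps the orientation; feed is the mean speed in mm/s.
- robot.goto_joints(angles): joint-space move.
- grip(opening, newtons=None): opening from 0.0 (shut) to 1.0 (fully open); newtons is the grip in N (None keeps the last); returns when the fingers have stopped.
- robot.hold(seconds).
- kin.ik(position, orientation): joint angles nearest the present ones, or None.
- robot.observe(): the state.
- viewer.read_camera(name): name is "side" or "top" or "wrist"; returns the picture (480x640x3 uint8, red, green, blue); there is no depth.
- viewer.camera_info(name): a dict with "camera_matrix" (3x3 intrinsics, pixels), "R" (3x3) and "t" (3): a world point X has camera coordinates R X + t. Camera axes: x right, y down, z forward; pixel columns grow to the right and rows downward; lengths in mm; the calibration is good to about 2 mm. A picture is of the moment at which its call begins: read the wrist's pose just before it. camera_info takes no time and is no camera call; for the wrist camera it gives the pose at the moment of the call.
A pose or a line that the arm cannot do raises robot.IKError and nothing moves.
- robot.job_done(): hands the job in; it is judged then, once.
Trained networks look in the newest picture that a camera, given by its name, has taken for a name from the list of things; names that differ only in an ending like _2 or _b are one class to them, and where a whole thing is asked for, a point or a joint stands for the part that bears it (a point fixed in the world has none). Each returns a list of dicts, best first, with "confidence" (0 to 1); they miss things now and then, are a little off and sometimes report something else, mostly with a low value. They report only what shows in the picture. A call takes as long as a camera call. They do not tell look-alikes from the thing itself.
- viewer.silhouettes(name, camera): "mask" (480x640 bool, what is visible of it).
- viewer.pinpoint(name, camera): "at" ([x, y, z] in mm, in the coordinates of the camera as it stood for that picture, good to about 4 mm: a listed point, or the origin of a listed thing).
The state is a dict: "t": time; "joints": joint angles; "joint_velocities": joint speeds; "joint_torque": joint torques, N m; "tcp_pos": TCP position; "tcp_rot": TCP orientation; "contact_force": force on the tool from outside, world axes, zero at the start; "wrist_torque": the same for the moment, N m; "grip_width": opening from 0.0 (shut) to 1.0 (fully open); "grip_force": force on a finger pad.
Only numpy, scipy, OpenCV 4.12 (cv2) and the standard library are available. Lean on these libraries where they do the work, as an engineer would, in place of code of your own. Each camera call takes 0.05 s, during which the arm holds its last target. There are 200 camera calls.

## Task

Open the canister of oak galls, the one with the yellow buttons: pinch the two yellow buttons on its lid together to free the catch, lift the lid off, and set it down (do not drop it) right way up in the middle of the round cork mat. Leave the other two canisters shut.

Things in the scene. Friction and masses are not known exactly. Their poses are not given: they have to be found in the camera images.
- gall_lid_grip (a point): Centre of the white handle (38 x 26 mm) on the target lid, half-way between its two yellow buttons and half-way up them. y runs from button to button, z up. Button: 28 mm wide, 30 tall; 50 mm over both at rest, 34 pressed. Handle top 23 mm above this point; 104 mm square lid plate's top 29 mm below; bottom of the 72 mm square plug, on which the lid stands, 53 mm below. 0.1 to 0.2 kg. Canister holds brown oak galls.
- mat_top (a point): Centre of the top face of a round cork mat, 160 mm across, 5 mm thick (this point is 5 mm above the table), fixed, empty.
- madder_lid_grip (a point): Same point on the red-button lid, to be left shut (canister of red-brown madder roots). All three canisters are clear, 100 mm square, 110 mm tall, fixed to the table and alike but for colour and contents; each lid's plug reaches 20 mm into the mouth with 2 mm of play. The handles' tops stand 166 mm above the table.
- indigo_lid_grip (a point): Same point on the blue-button lid, to be left shut (canister of dark blue indigo cakes). The catch, alike on all three: each button slides in 8 mm to a hard stop (2 N to start, 6 N at the end) and draws back a steel tab from under the canister's lip; with both held in 6 mm or more, the lid lifts straight out, clear after 25 mm. The same squeeze (30 N or so) carries the lid.
Mind the look-alikes: they are no part of the job. What is meant by the part that bears mat_top is not green, and is the larger of those in its own colour.

How it is judged (in metres and radians):
On the way, in this order (a step that is already met when the one before it is completed fails the run):
1. the yellow-button lid is unlatched and lifted clear of its canister (distance of gall_lid_grip from where it was at the start of the episode above 0.04 m and height (world z) of gall_lid_grip above 0.175 m), for 0.1 s.
2. the lid is brought down onto the mat while still between the fingers (horizontal distance between gall_lid_grip and mat_top below 0.035 m and z of gall_lid_grip in the frame of mat_top below 0.068 m and distance between the grasp point and gall_lid_grip below 0.045 m), for 0.1 s.
At the end, for the whole second after the job is handed in: The yellow-button lid stands released and at rest, right way up (within 0.15 rad), on the cork mat with its centre within 35 mm of the mat's centre; the red-button and blue-button lids are still on their canisters, within 15 mm of where they began (horizontal distance between gall_lid_grip and mat_top below 0.035 m and z of gall_lid_grip in the frame of mat_top between 0.045 and 0.061 m and angle between gall_lid_grip's own z axis and vertical below 0.15 rad and distance of each of madder_lid_grip, indigo_lid_grip from where it was at the start of the episode below 0.015 m); the robot touches nothing.
It fails at once if the red-button lid is taken off or moved by more than 15 mm (distance of madder_lid_grip from where it was at the start of the episode above 0.015 m).
It fails at once if the blue-button lid is taken off or moved by more than 15 mm (distance of indigo_lid_grip from where it was at the start of the episode above 0.015 m).
It also fails if it takes over 42 s, if anything falls off the work surface, if the arm or the gripper's body presses on something with over 40 N, if the wrist force passes 120 N, or if a joint passes its speed limit or range.

## Working session

There is one attempt and no reset: what is moved stays moved. The work goes in short steps, each a Python script; the robot and the scene stay as the last script left them, time stands still between calls to the robot, and variables do not carry over. Pictures are saved under pics/ and viewed, at most 10 in all, crops included, and the job is handed in when it is done.

```bash
mkdir -p pics; cat > h.py <<'E'
import numpy as np,cv2
from cell import robot,grip,kin,viewer
def snap(c,f):
    im=viewer.read_camera(c); cv2.imwrite('pics/'+f,im[:,:,::-1]); return im
def pin(n,c):
    i=viewer.camera_info(c);R=np.array(i['R']);t=np.array(i['t'])
    return [(round(d['confidence'],2),np.round(R.T@(np.array(d['at'])-t),1)) for d in viewer.pinpoint(n,c)]
def ray(u,v,z,i):
    K=np.array(i['camera_matrix']);R=np.array(i['R']);t=np.array(i['t'])
    d=R.T@np.linalg.inv(K)@[u,v,1];o=-R.T@t
    return o+d*(z-o[2])/d[2]
E
python3 - <<'E'
from h import *
for c in('top','side'):
    im=snap(c,c+'1.png')
    for n in('gall_lid_grip','madder_lid_grip','indigo_lid_grip','mat_top'):print(c,n,pin(n,c))
a=cv2.imread('pics/top1.png');b=cv2.imread('pics/side1.png')
s=robot.observe();print(s['t'],s['tcp_rot'],s['contact_force'])
E
```

```text
top gall_lid_grip [(0.86, array([492.5, 343.2, 141.1]))]
top madder_lid_grip [(0.84, array([ 592.3, -119. ,  139.2]))]
top indigo_lid_grip []
top mat_top [(0.83, array([600.4, 124.4,   2.9])), (0.77, array([373.2, -72.1,   0.4])), (0.66, array([392.8, 116.1,   6.1]))]
side gall_lid_grip [(0.73, array([492.7, 344.4, 146.9]))]
side madder_lid_grip [(0.93, array([ 595.2, -119.6,  142.7]))]
side indigo_lid_grip []
side mat_top [(0.7, array([374.5, -73.7,   4.4])), (0.6, array([390.1, 115.7,   2.7])), (0.58, array([602.8, 126.4,   6.2]))]
0.5 [-3.08506557e+00 -5.92911136e-01  8.37446749e-05] [-0.58680406 -0.01272583 -0.18771131]
```

View pics/top1.png

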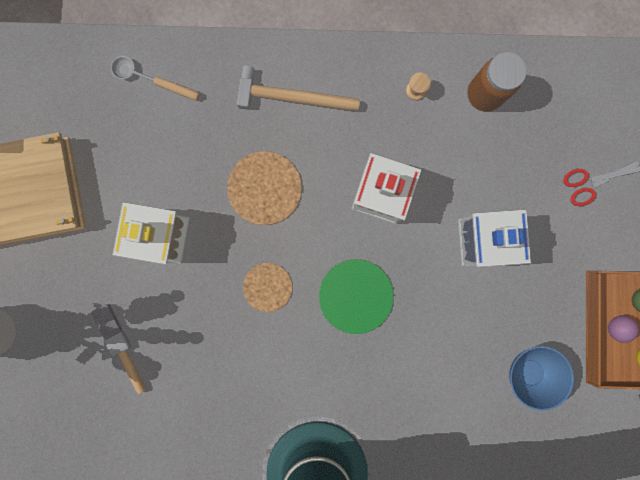

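View pics/side1.png

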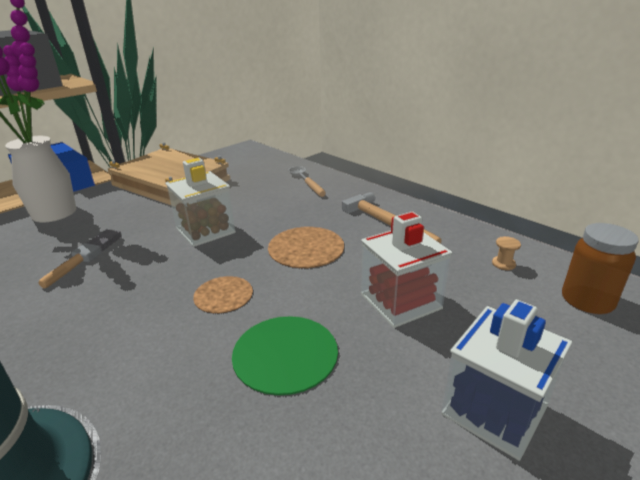

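Top view: the yellow-button canister is at (145,233), red at (388,187) and blue at (500,238). There are three mat candidates: large cork (264,188), small cork (267,287) and green (356,296). The large cork fits, since it isn't green and is the larger of the two cork mats. I'll confirm that in an enlarged crop.

```bash
python3 - <<'E'
import cv2
a=cv2.imread('pics/top1.png')[140:320,85:325]
cv2.imwrite('pics/crop1.png',cv2.resize(a,(800,600),interpolation=cv2.INTER_CUBIC))
E
```

```text
(no output)
```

View pics/crop1.png

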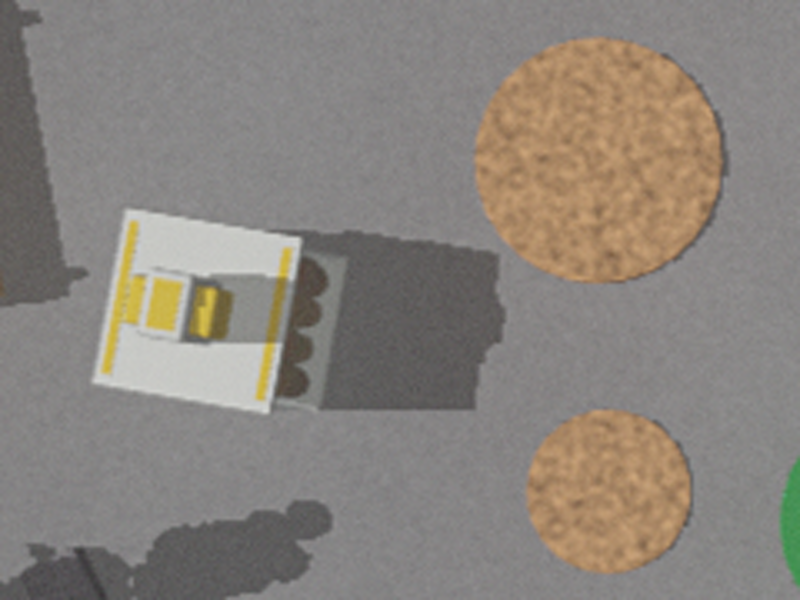

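The crop shows the yellow lid with its buttons left and right along the (175,28) crop direction. The large cork mat is at crop (598,160), with the smaller cork at (608,490), so the large cork is the target. I'll move above the lid and look again.

```bash
cat >> h.py <<'E'
from scipy.spatial.transform import Rotation as Ro
def down(d):
    d=np.array([d[0],d[1],0.]);d/=np.linalg.norm(d)
    y0=Ro.from_rotvec(robot.observe()['tcp_rot']).as_matrix()[:,1]
    if d@y0<0:d=-d
    z=np.array([0,0,-1.]);return Ro.from_matrix(np.c_[np.cross(d,z),d,z]).as_rotvec()
E
python3 - <<'E'
from h import *
i=viewer.camera_info('top')
f=lambda u,v,z:ray(85+.3*u,140+.3*v,z,i)
c=[f(*p,114) for p in((125,210),(300,238),(270,413),(94,382))]
print(np.round(c,1),'plate centre',np.mean(c,0),'mat',f(598,160,5))
d=(c[1]-c[0]+c[2]-c[3])[:2];print('d',d, np.arctan2(*d[::-1]))
p=np.mean(c,0)
s=robot.observe();q=s['tcp_pos'];robot.servo_line([q[0],q[1],320],feed=250)
r=down(d);robot.movep([p[0],p[1],290],r)
s=robot.observe();print(s['t'],s['tcp_pos'],s['joints'],r)
snap('wrist','w1.png');print(pin('gall_lid_grip','wrist'));np.save('r.npy',r)
E
```

```text
[[550.2 387.7 114. ]
 [536.2 286.  114. ]
 [434.6 300.1 114. ]
 [450.3 402.  114. ]] plate centre [492.80647606 343.9296672  114.        ] mat [601.74313975 126.93221504   5.        ]
d [ -29.74822616 -203.55851364] -1.7159099820665071
4.4917 [493.32697204 343.30736707 289.82472653] [ 0.15874747  0.64815901 -1.24446454  1.59070271  0.62475147  1.36024509
 -2.87758652] [ 3.13332683 -0.22774405  0.        ]
[(0.8, array([493.3, 343.9, 143.2]))]
```

View pics/w1.png

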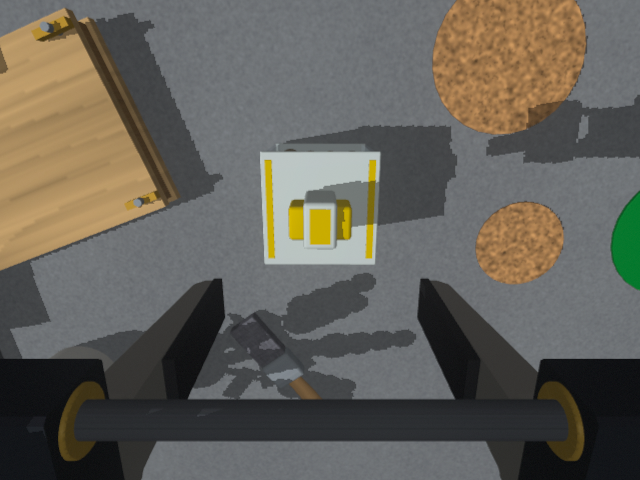

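The wrist view shows the lid square to the image with its handle at (320,225), so both yaw and centre agree. Joint 7 is close to its limit, so I'll check the half-turn alternative as well.

```bash
python3 - <<'E'
from h import *
r=np.load('r.npy');r2=(Ro.from_rotvec(r)*Ro.from_euler('z',np.pi)).as_rotvec();np.save('r2.npy',r2)
for R in(r,r2):
  for p in([493,343.8,290],[493,343.8,124],[493,343.8,230],[601.5,126,230],[601.5,126,40]):
    q=kin.ik(p,R);print(p,None if q is None else np.round(q,2))
E
```

```text
[493, 343.8, 290] [ 0.16  0.65 -1.25  1.59  0.62  1.36 -2.88]
[493, 343.8, 124] [ 0.02  0.73 -0.97  1.76  0.69  1.04 -2.92]
[493, 343.8, 230] [ 0.12  0.67 -1.16  1.66  0.65  1.25 -2.89]
[601.5, 126, 230] [ 0.53  0.73 -1.21  1.63  0.71  1.29 -2.53]
[601.5, 126, 40] [ 0.42  0.91 -1.    1.76  0.91  1.01 -2.66]
[493, 343.8, 290] [ 0.18  0.7  -1.32  1.59  0.68  1.39  0.22]
[493, 343.8, 124] [ 0.2   1.15 -1.51  1.75  1.17  1.44 -0.08]
[493, 343.8, 230] [ 0.22  0.99 -1.56  1.66  0.99  1.51  0.01]
[601.5, 126, 230] [ 0.56  0.81 -1.32  1.63  0.8   1.35  0.55]
[601.5, 126, 40] [ 0.58  1.31 -1.47  1.75  1.33  1.43  0.28]
```

```bash
python3 - <<'E'
from h import *
robot.servo_line([493,343.8,360],feed=200)
robot.goto_joints([-0.61,0.35,0,1.55,0,1.24,0.82])
s=robot.observe();print(s['t'],s['tcp_pos'])
y=Ro.from_rotvec(s['tcp_rot']).as_matrix()[:,1];print('yang',np.arctan2(y[1],y[0]))
r=down([29.7,203.6]);np.save('r.npy',r)
for p in([493,343.8,230],[493,343.8,124],[601.5,126,230],[601.5,126,40]):
    q=kin.ik(p,r);print(p,None if q is None else np.round(q,2))
E
```

```text
8.15 [532.28058598 331.29420858 312.22514901]
yang 1.4299516024140815
[493, 343.8, 230] [-0.65  0.37 -0.02  1.71  0.01  1.06  0.75]
[493, 343.8, 124] [-0.65  0.49 -0.02  1.8   0.01  0.85  0.75]
[601.5, 126, 230] [-0.32  0.39  0.08  1.68 -0.04  1.07  1.19]
[601.5, 126, 40] [-0.3   0.63  0.06  1.81 -0.05  0.71  1.21]
```

```bash
python3 - <<'E'
from h import *
r=np.load('r.npy')
def st(m):
    s=robot.observe();print(m,round(s['t'],2),np.round(s['tcp_pos'],1),np.round(s['contact_force'],1),round(s['grip_width'],3),np.round(s['grip_force'],1))
robot.movep([493,343.8,230],r)
robot.servo_line([493,343.8,124],feed=80,rotation=r);st('down')
grip(0.0,32);robot.hold(.2);st('grip')
if robot.observe()['grip_width']<.41:
    robot.servo_line([493,343.8,160],feed=50);st('up1')
    robot.servo_line([493,343.8,235],feed=100);st('up2')
    snap('side','s2.png');print(pin('gall_lid_grip','side'))
E
```

```text
down 10.08 [493.4 344.1 124.6] [ 0.5 -0.1 -0.7] 0.999 0.0
grip 11.17 [493.  343.8 124. ] [0.2 0.1 0.4] 0.396 32.0
up1 12.03 [492.8 343.7 159.8] [ 0.3  0.2 -1.7] 0.39 32.0
up2 12.93 [492.6 343.5 234.3] [-0.  -0.3 -2. ] 0.388 32.0
[(0.67, array([490.6, 345.1, 255.3]))]
```

The lid is lifted: the pinpoint gives z≈255 and the force shows its weight of about 2 N. Now I'll place it.

```bash
python3 - <<'E'
from h import *
r=np.load('r.npy')
def st(m):
    s=robot.observe();print(m,round(s['t'],2),np.round(s['tcp_pos'],1),np.round(s['contact_force'],1),round(s['grip_width'],3))
    return s['contact_force'][2]
P=[601.7,126.3]
robot.servo_line([*P,235],feed=150,rotation=r);st('over')
robot.servo_line([*P,50],feed=100);st('low')
print(pin('gall_lid_grip','side') if snap('side','s3.png') is not None else 0)
z=44
while z>=35:
    robot.servo_line([*P,z],feed=30);robot.hold(.05)
    if st(z)>2:break
    z-=1.5
robot.hold(.25);st('rest')
E
```

```text
over 14.81 [601.4 127.4 235. ] [-0.8 -0.8 -1.8] 0.39
low 16.81 [602.1 126.4  50.6] [-0.2 -0.4 -1.8] 0.388
[(0.63, array([603.2, 126.9,  72.1]))]
44 17.31 [601.6 126.3  43.8] [-0.3 -0.3 -1.4] 0.394
42.5 17.61 [601.7 126.3  42.5] [ 0.9 -0.4 -2.1] 0.388
41.0 17.91 [601.7 126.3  41. ] [ 0.7  0.6 -2.5] 0.39
39.5 18.21 [601.7 126.3  39.4] [ 0.4 -0.5 -1.9] 0.393
38.0 18.51 [602.  126.6  39. ] [-2.3 -0.2  5.5] 0.39
rest 18.76 [602.  126.6  39. ] [-1.7  0.1  5. ] 0.388
```

View pics/s3.png

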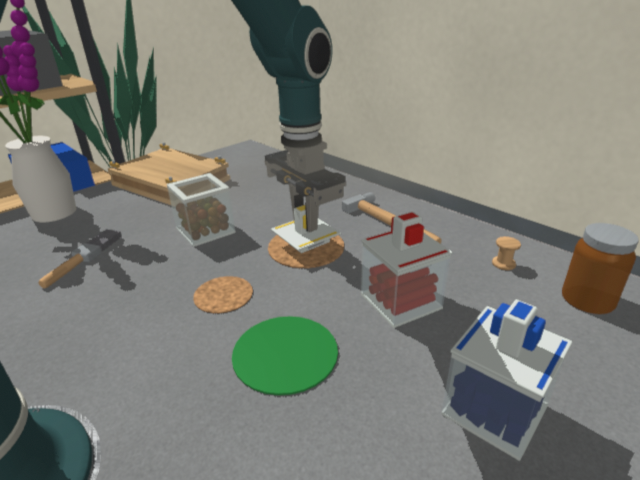

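The side view shows the open canister at (200,205) and the lid level over the large cork mat at (305,235). It has since touched down, with 5 N upward at TCP z 39. I'll release and retreat.

```bash
python3 - <<'E'
from h import *
grip(1.0);robot.hold(.2)
robot.servo_line([602,126.6,200],feed=90)
robot.movep([480,200,330],np.load('r.npy'));robot.hold(.3)
s=robot.observe();print(s['t'],s['contact_force'],s['grip_width'])
a=snap('side','s4.png');print(pin('gall_lid_grip','side'));b=snap('top','t4.png');print(pin('gall_lid_grip','top'))
cv2.imwrite('pics/c4.png',cv2.resize(a[150:330,160:400],(800,600))[:,:,::-1])
E
```

```text
22.9333 [ 0.29712263  0.69300844 -0.44997093] 1.002550479660657
[(0.63, array([604.1, 125.3,   4.6])), (0.56, array([603.1, 128.2,  60.9])), (0.15, array([ 497.9, -346.1,  143.7]))]
[(0.96, array([603.2, 127.9,  54.1]))]
```

View pics/c4.png

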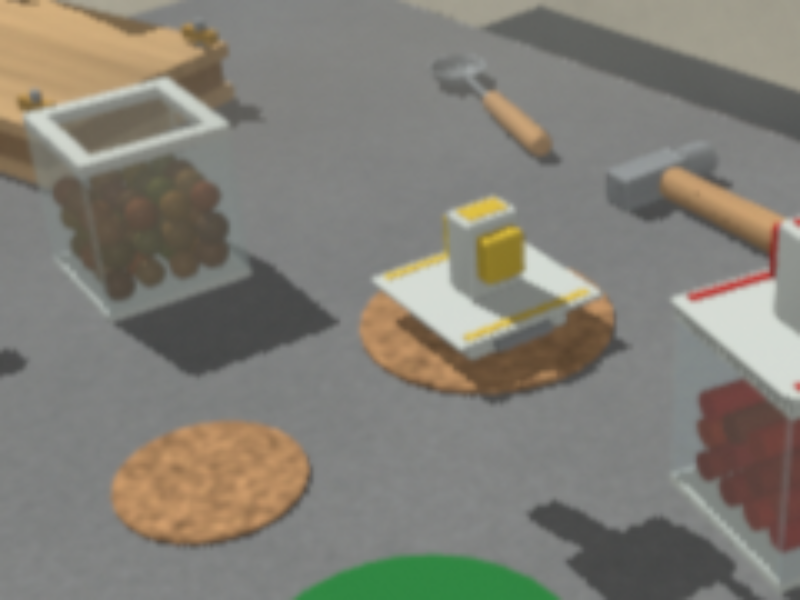

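The lid stands upright in the middle of the large cork mat at crop (487,290), and the robot is clear of everything.

```bash
python3 -c "
from cell import robot
print(robot.job_done())"
```

```text
the job is handed in; nothing more can be done
None
```

I opened the oak-gall canister, set its lid upright in the middle of the large cork mat and left the other two canisters shut; the job is handed in, but no verdict was returned.

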